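# Leak-test a batch of snap-cap pots in the vacuum pan

### The job

The freshly filled flux pots are to be leak-tested before they are posted, and their caps are only resting on: press each pot's cap down until it snaps fully home and stand all the pots upright on the floor of the tester's pan. Then set the round lid with the black knob on the pan so that it sits down level inside the rim, let go of it, and give the hand pump at least three full strokes, pressing the lever right down and letting it come all the way up each time, with the lid staying seated. Leave the tin box and the steel block where they are.

Things in the scene. Friction and masses are not known exactly. Their poses are not given: they have to be found in the camera images.
- vacuum_tester: Leak tester, fixed to the bench at the robot's right: aluminium base plate 8 mm thick (350 mm long, 208 mm across under the pan, 130 mm under the pump), with a round shallow steel pan and, on the robot's side of it, a hand pump with a lever. Origin: on the bench below the pan's axis; z up; x from the pump to the pan (away from the robot, give or take 0.15 rad).
- pan_floor (a point): Centre of the pan's inner floor, 14 mm above the bench. The pan's inside is 186 mm across and 52 mm deep, with a 7 mm wall.
- pan_rim (a point): Centre of the pan's mouth, level with the top of its rim, 66 mm above the bench (52 mm above pan_floor).
- lever_pad (a point): Top of the middle of the black thumb pad (44 mm long, 28 wide, 14 thick) at the end of the pump lever, about 208 mm from the pan's axis on the robot's side; at rest about 109 mm above the bench. Pressed right down it goes down 43 mm and shifts about 10 mm towards the robot.
- pump_lever (a joint): Angle of the pump lever (rad): 0 = up, at rest; 0.45 = right down, at its stop. It is hinged at its pan end, 100 mm from the pad, about a level axis across the tester, and slopes 0.40 rad up to the pad at rest. A spring raises it when let go; pressing at the pad takes 2.5 N at first, 8 N at the stop.
- lid: Round lid of milky white translucent plastic, 0.4 kg: disc 204 mm across, 10 mm thick; below it a chamfered step 177 mm across, 5 mm deep, that drops inside the pan's mouth so that the disc rests on the rim. Black upright round knob in the middle, 32 mm across, 15 to 47 mm above the origin. Origin: centre of the step's underside, z up; 5 mm below pan_rim when seated. Starts on the bench, knob up.
- pot_1: Small round white pot with ribbed black snap cap, one of up to four alike (None when absent). Body 31 mm across, cap 34; 42 mm tall with the cap home, 50 with it raised. Origin: centre of its underside, z up through the cap. About 0.1 kg. The cap covers 29 to 42 mm above the underside when home; the pot may be lifted by it. Starts standing on the bench.
- pot_1_cap (a joint): How far the cap of pot_1 stands above its home position (m): 0.008 = riding loose on top of the neck's bead, with 8 mm of white neck in view below it; 0 = snapped home. It slides straight down along the pot's axis; pressing it past the bead takes about 8 N, and past half way it snaps home of itself and stays.
- pot_2: Small round white pot with ribbed black snap cap, one of up to four alike (None when absent). Body 31 mm across, cap 34; 42 mm tall with the cap home, 50 with it raised. Origin: centre of its underside, z up through the cap. About 0.1 kg. The cap covers 29 to 42 mm above the underside when home; the pot may be lifted by it. Starts standing on the bench.
- pot_2_cap (a joint): How far the cap of pot_2 stands above its home position (m): 0.008 = riding loose on top of the neck's bead, with 8 mm of white neck in view below it; 0 = snapped home. It slides straight down along the pot's axis; pressing it past the bead takes about 8 N, and past half way it snaps home of itself and stays.
- pot_3: Small round white pot with ribbed black snap cap, one of up to four alike (None when absent). Body 31 mm across, cap 34; 42 mm tall with the cap home, 50 with it raised. Origin: centre of its underside, z up through the cap. About 0.1 kg. The cap covers 29 to 42 mm above the underside when home; the pot may be lifted by it. Starts standing on the bench.
- pot_3_cap (a joint): How far the cap of pot_3 stands above its home position (m): 0.008 = riding loose on top of the neck's bead, with 8 mm of white neck in view below it; 0 = snapped home. It slides straight down along the pot's axis; pressing it past the bead takes about 8 N, and past half way it snaps home of itself and stays.
- pot_4: Small round white pot with ribbed black snap cap, one of up to four alike (None when absent). Body 31 mm across, cap 34; 42 mm tall with the cap home, 50 with it raised. Origin: centre of its underside, z up through the cap. About 0.1 kg. The cap covers 29 to 42 mm above the underside when home; the pot may be lifted by it. Starts standing on the bench.
- pot_4_cap (a joint): How far the cap of pot_4 stands above its home position (m): 0.008 = riding loose on top of the neck's bead, with 8 mm of white neck in view below it; 0 = snapped home. It slides straight down along the pot's axis; pressing it past the bead takes about 8 N, and past half way it snaps home of itself and stays.
- third_hand_1: Obstacle, not part of the job: a third hand (slim stand with tweezers on a ball joint, round foot 60 mm across) on the soldering board just left of the tester, reaching about 230 mm above the bench and leaning away from the robot. Origin: underside of its foot.
- findings_tin: Bystander, to be left alone: small flat white tin box, 60 x 90 x 25 mm, the one beside the lid; origin at the centre of its underside.
- bench_block: Bystander, to be left alone: steel block, 64 x 64 x 16 mm, on the soldering board in the middle of the bench; origin at the centre of its underside.

How it is judged (in metres and radians):
On the way, in this order (a step that is already met when the one before it is completed fails the run):
1. every pot that is there stands upright on the floor of the pan with its cap pressed home (value of joint each of pot_1_cap, pot_2_cap, pot_3_cap, pot_4_cap below 0.0015 m and horizontal distance between each of pot_1, pot_2, pot_3, pot_4 and pan_floor below 0.082 m and z of pot_1 in the frame of pan_floor between -0.004 and 0.006 m and angle between each of pot_1, pot_2, pot_3, pot_4's own z axis and vertical below 0.12 rad and z of pot_2 in the frame of pan_floor between -0.004 and 0.006 m and z of pot_3 in the frame of pan_floor between -0.004 and 0.006 m and z of pot_4 in the frame of pan_floor between -0.004 and 0.006 m), for 0.2 s.
2. the lid sits level on the pan with its step down inside the rim, released (horizontal distance between lid and pan_rim below 0.008 m and z of lid in the frame of pan_rim between -0.009 and -0.003 m and angle between lid's own z axis and vertical below 0.03 rad and contact force between the fingers and lid below 0.3 N), for 0.3 s.
3. first pump stroke: lever pressed down fully, the lid seated (value of joint pump_lever above 0.38 rad and horizontal distance between lid and pan_rim below 0.008 m and z of lid in the frame of pan_rim between -0.009 and -0.003 m and angle between lid's own z axis and vertical below 0.03 rad), for 0.05 s.
4. lever back up after the first stroke (value of joint pump_lever below 0.06 rad and horizontal distance between lid and pan_rim below 0.008 m and z of lid in the frame of pan_rim between -0.009 and -0.003 m and angle between lid's own z axis and vertical below 0.03 rad), for 0.1 s.
5. second pump stroke: lever pressed down fully, the lid seated (all of step 3), for 0.05 s.
6. lever back up after the second stroke (all of step 4), for 0.1 s.
7. third pump stroke: lever pressed down fully, the lid seated (all of step 5), for 0.05 s.
8. lever back up after the third stroke (all of step 6), for 0.1 s.
At the end, for the whole second after the job is handed in: Each pot upright (0.12 rad) on the pan's floor, cap home within 1.5 mm; lid at rest, centred within 8 mm, its step 3 to 9 mm below the rim, tilt under 0.03 rad; lever up (under 0.06 rad) after three strokes past 0.38 rad, each let up under 0.06 rad (all of step 1 and all of step 8 and linear speed of each of lid, pot_1, pot_2, pot_3, pot_4 below 0.02 m/s); the robot touches nothing.
It fails at once if the findings tin is moved more than 3 cm (distance of findings_tin from where it was at the start of the episode above 0.03 m).
It fails at once if the bench block is moved more than 3 cm (distance of bench_block from where it was at the start of the episode above 0.03 m).
Of pot_1, pot_2, pot_3, pot_4 only 2 to 4 are there at a start; the rules pass over those that are not, and their reading is None.
At some moment in a run one of pot_1, pot_2, pot_3, pot_4, lid may be knocked a few centimetres aside while the robot is not near it.
It also fails if it takes over 210 s, if anything falls off the work surface, if the arm or the gripper's body presses on something with over 40 N, if the wrist force passes 120 N, or if a joint passes its speed limit or range.

### The arm

A 6-joint arm with a two-finger parallel gripper is mounted at the origin on a cart in front of the work surface, level with it; the furniture and walls round the work are solid. World frame = base frame: x ahead of the robot, y to its left, z up, the work surface at z = 0. Lengths are in mm, angles in rad, forces in N, time in s.
With the tool pointing down it reaches from about 300 to 775 mm from the base axis. Payload 14.6 kg.
Tool frame: the origin (TCP) lies on the centre line of the jaws, within the pads' length; the fingertips stand ahead of it and the grasp point (between the pads) is the TCP (manip.tip_reach is the z of the fingertips in the tool frame, in mm); z points along the fingers, y is the direction in which the jaws open and shut (so a half turn about z gives the same grasp; the last joint's range is limited). The gripper opens to 94 mm and grips with 3 to 60 N. Pads are 16 mm wide; open, the fingers measure 119 mm over their backs; the gripper's body (75 mm by 177 mm) begins 78 mm behind the grasp point.
Start: joints at [-1.396, 0.3, 1.521, -0, 1.321, -0.067], TCP at [131.691, -533.991, 224.446] pointing down, gripper open.
Joint ranges: [-3.03, 3.03], [-0.79, 2.21], [0.23, 2.52], [-1.04, 4.18], [0, 3.07], [-2.55, 2.55]. Speed limits (rad/s): [2.22, 2.22, 2.57, 3.14, 3.14, 3.14].

### API

Orientations are given as [roll, pitch, yaw] about the fixed x, y, z axes, in that order (R = Rz(yaw) Ry(pitch) Rx(roll)).
In Python, from cell import manip, camera, search_frame, masks_of, tip_of gives the robot as it stands.
- The arm moves only by the tool send_rows, never from a script. Its argument "plan" is a list of rows, each an object with "travel": the shift along the tool's x, y, z in mm, a list of three; "delta_rot": the turn, a rotation vector about the tool's x, y, z in degrees, a list of three; "fingers": the gripper's target within -1 to 1 (shut at 1, half-way at 0, fully open at -1). In form: [{"travel": [dx, dy, dz], "delta_rot": [wx, wy, wz], "fingers": fingers}, ...]. A call has 1 to 20 rows; each row shifts and turns the commanded pose from where the row before left it, along the tool's axes as they then stand; what a row does not reach is not made up. A row lasts 1/8 s, in which the tool goes at most 62.5 mm and 10.7 degrees, less where a joint would pass 70% of its speed; a pose out of reach is approached as far as the arm can. A call is refused whole if a number of a shift passes 62.5 or a number of a turn 10.7, either way. A call with a gripper value outside its range is refused whole. The fingers move at their own pace and stop on an object; "grip_force" is the grip in N (left out, the last holds). Time passes only in rows, so rows that do not move let the fingers close. It gives the time, the measured TCP pose, the force and the opening at its end, in the units of the state.
- manip.read_state(): the state, without advancing time (a new reading comes with each control period).
- camera(name): name is "scene" or "side" or "wrist"; returns a dict with "color" (420x560x3 uint8, red, green, blue), "z_map" (420x560 float32, mm along the optical axis (not along the pixel's ray), 0 where there is no reading), "fov_y" (degrees; the focal length in pixels is half the picture's height over the tangent of half this angle, whatever the lens; pixels are square), "cx", "cy" (the principal point, pixels), "world_from_camera" (4x4, takes a point from camera to world coordinates); the wrist camera has in their place "tool_from_camera" (4x4, takes a point from camera to tool coordinates, whose origin is the TCP and whose axes are the flange's). Camera axes: x right, y up, looking along -z (the intrinsics and any distortion apply to the point x, -y, -z); pixel columns grow to the right and rows downward; lengths in mm; the calibration is good to about 2 mm. A picture is of the moment at which its call begins: read the wrist's pose just before it.
- manip.sign_off(): hands the job in, once; it reports no verdict.
Trained networks look in the newest picture that a camera, given by its name, has taken for a name from the list of things; names that differ only in an ending like _2 or _b are one class to them, and where a whole thing is asked for, a point or a joint stands for the part that bears it (a point fixed in the world has none). Each returns a list of dicts, best first, with "confidence" (0 to 1); they miss things now and then, are a little off and sometimes report something else, mostly with a low value. They report only what shows in the picture. A call takes as long as a camera call.
- search_frame(name, camera): "at" ([x, y, z] in mm, in the coordinates of the camera as it stood for that picture, good to about 4 mm: the middle of the surface that is visible of it).
- masks_of(name, camera): "region" (420x560 bool, what is visible of it).
- tip_of(name, camera): "at" ([x, y, z] in mm, in the coordinates of the camera as it stood for that picture, good to about 4 mm: a listed point, or the origin of a listed thing).
The state is a dict: "clock": time; "joints": joint angles; "qd": joint speeds; "effort": joint torques, N m; "eef_pos": TCP position; "eef_rot": TCP orientation; "wrist_force": force on the tool from outside, world axes, zero at the start; "moment": the same for the moment, N m; "finger_gap": finger opening in mm.
Only numpy, scipy, OpenCV 4.12 (cv2) and the standard library are available. Lean on these libraries where they do the work, as an engineer would, in place of code of your own. Each camera call takes 0.05 s, during which the arm holds its last target. There are 200 camera calls.

## Working session

There is one attempt and no reset: what is moved stays moved. The work goes in short steps, Python scripts to look and compute and a tool call to move; the robot and the scene stay as the last step left them, time stands still between calls to the robot, and variables do not carry over. Pictures are saved under pics/ and viewed, about 12 in all and at most 16, crops included, and the job is handed in when it is done.

Besides the shell and the picture viewer there is one more tool, called after "Request:" by a JSON object that holds its "api" and its "payload". send_rows: Moves the arm, as the interface text tells. Its arguments: {"type":"object","properties":{"plan":{"type":"array"},"grip_force":{"type":"number"}},"required":["plan"]}

```bash
ls; mkdir -p pics
cat > h.py <<'E'
import numpy as np,cv2
from cell import manip,camera,search_frame,masks_of,tip_of
from scipy.spatial.transform import Rotation as R
def TW(c,st=None):
    if 'world_from_camera' in c: return np.array(c['world_from_camera'])
    st=st or manip.read_state(); T=np.eye(4);T[:3,:3]=R.from_euler('xyz',st['eef_rot']).as_matrix();T[:3,3]=st['eef_pos']
    return T@np.array(c['tool_from_camera'])
def w(T,p): return (T@np.r_[p,1])[:3]
def cloud(c,T):
    z=c['z_map'].astype(float);h,wd=z.shape;f=h/2/np.tan(np.radians(c['fov_y'])/2)
    v,u=np.mgrid[:h,:wd];P=np.stack([(u-c['cx'])/f*z,-(v-c['cy'])/f*z,-z,np.ones_like(z)],-1)
    W=(P@T.T)[...,:3];W[z==0]=np.nan;return W
def snap(n,fn=None):
    st=manip.read_state();c=camera(n);T=TW(c,st)
    if fn: cv2.imwrite('pics/'+fn,c['color'][...,::-1])
    return c,T
E
python3 - <<'E'
from h import *
print({k:v for k,v in manip.read_state().items()}, manip.tip_reach)
ims=[]
for n in ['scene','side','wrist']:
    c,T=snap(n);ims.append(c['color']);print(n,[k for k in c if k not in('color','z_map')],c['fov_y'],c['cx'],c['cy'],T.round(2).tolist())
    for t in ['pot_1','lid','findings_tin','bench_block','third_hand_1','vacuum_tester']:
        print(t,[(round(d['confidence'],2),w(T,d['at']).round(0).tolist()) for d in search_frame(t,n)], [(round(d['confidence'],2),w(T,d['at']).round(0).tolist()) for d in tip_of(t,n)] )
    for t in ['pan_floor','pan_rim','lever_pad']:
        print(t,[(round(d['confidence'],2),w(T,d['at']).round(0).tolist()) for d in tip_of(t,n)])
    cv2.imwrite(f'pics/{n}0.png',c['color'][...,::-1])
E
```

```text
pics
{'clock': 0.0, 'joints': array([-1.39562364e+00,  3.00469723e-01,  1.52156643e+00, -7.96279373e-06,
        1.32071184e+00, -6.66095229e-02]), 'qd': array([-0.00023698,  0.00093421,  0.0013485 ,  0.00133215, -0.00019978,
        0.00120737]), 'effort': array([-2.26652010e-03, -5.31809628e+01, -3.52741098e+01,  7.06409407e-02,
        2.44026049e-02, -4.52106781e-05]), 'eef_pos': array([ 131.63689371, -533.76917427,  223.89327587]), 'eef_rot': array([-3.14043936e+00, -6.92041544e-05,  2.41784148e-01]), 'wrist_force': array([-0.32171   , -0.46749281,  0.04291516]), 'moment': array([-0.03399771, -0.01274563,  0.00369352]), 'finger_gap': 94.34812194505025} 19.0
scene ['fov_y', 'cx', 'cy', 'world_from_camera'] 53.723667290886105 272.939700966242 211.99275911170824 [[0.84, 0.3, -0.45, -48.95], [-0.54, 0.44, -0.72, -773.62], [-0.02, 0.85, 0.53, 729.01], [0.0, 0.0, 0.0, 1.0]]
pot_1 [] []
lid [(0.34, [549.0, -310.0, 23.0])] []
findings_tin [] []
bench_block [] []
third_hand_1 [(0.46, [554.0, -128.0, 201.0])] []
vacuum_tester [(0.67, [551.0, -309.0, 25.0])] [(0.84, [560.0, -298.0, 6.0])]

[... 690 characters left out ...]
20.0, 18.0])]
third_hand_1 [(0.66, [509.0, -124.0, 124.0]), (0.41, [377.0, -271.0, 93.0])] [(0.23, [562.0, -293.0, 65.0])]
vacuum_tester [] [(0.91, [562.0, -297.0, 3.0])]
pan_floor [(0.51, [367.0, 308.0, -2.0]), (0.5, [354.0, -278.0, 107.0])]
pan_rim [(0.69, [565.0, -295.0, 70.0])]
lever_pad [(0.65, [354.0, -276.0, 107.0]), (0.33, [596.0, 261.0, 2.0])]
wrist ['fov_y', 'cx', 'cy', 'tool_from_camera'] 67.28841988752222 280.9293914002437 207.9389103390617 [[0.24, 0.94, 0.23, 199.11], [-0.97, 0.23, 0.06, -516.79], [0.0, -0.24, 0.97, 384.48], [0.0, 0.0, 0.0, 1.0]]
pot_1 [] []
lid [] []
findings_tin [] []
bench_block [] []
third_hand_1 [] []
vacuum_tester [] []
pan_floor []
pan_rim []
lever_pad []
```

View pics/scene0.png

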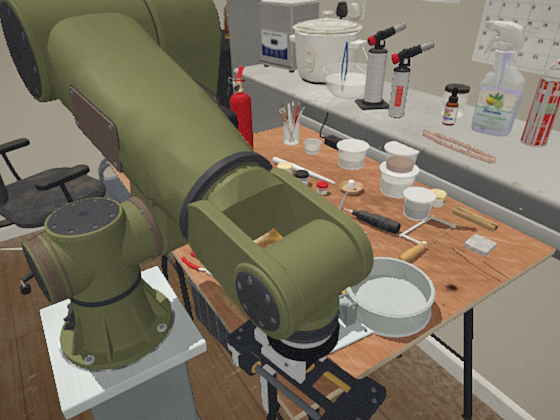

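View pics/side0.png

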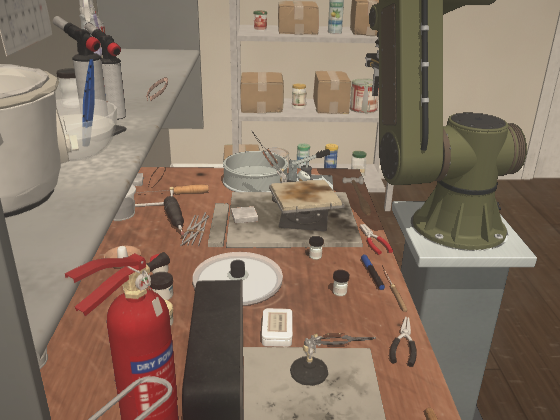

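The side view shows two pots (316,247) and (341,282), the lid (238,277), the tin (278,325) and the pan (252,172). A hot plate at (305,200) could be hiding more pots, so I'll move the arm over the bench for a view from above.

Request:
{"api": "send_rows", "payload": {"plan": [{"travel": [0, 0, -50], "delta_rot": [0, 0, 6.9], "fingers": -1}, {"travel": [0, 0, -50], "delta_rot": [0, 0, 6.9], "fingers": -1}, {"travel": [0, 0, -50], "delta_rot": [0, 0, 0], "fingers": -1}, {"travel": [0, 0, -50], "delta_rot": [0, 0, 0], "fingers": -1}, {"travel": [40, -41, 0], "delta_rot": [0, 0, 0], "fingers": -1}, {"travel": [40, -41, 0], "delta_rot": [0, 0, 0], "fingers": -1}, {"travel": [40, -41, 0], "delta_rot": [0, 0, 0], "fingers": -1}, {"travel": [40, -41, 0], "delta_rot": [0, 0, 0], "fingers": -1}, {"travel": [40, -41, 0], "delta_rot": [0, 0, 0], "fingers": -1}, {"travel": [12, -55, 0], "delta_rot": [0, 0, 0], "fingers": -1}, {"travel": [12, -55, 0], "delta_rot": [0, 0, 0], "fingers": -1}, {"travel": [12, -55, 0], "delta_rot": [0, 0, 0], "fingers": -1}, {"travel": [12, -55, 0], "delta_rot": [0, 0, 0], "fingers": -1}, {"travel": [12, -55, 0], "delta_rot": [0, 0, 0], "fingers": -1}, {"travel": [0, -50, 0], "delta_rot": [0, 0, 0], "fingers": -1}, {"travel": [0, -50, 0], "delta_rot": [0, 0, 0], "fingers": -1}, {"travel": [0, -50, 0], "delta_rot": [0, 0, 0], "fingers": -1}, {"travel": [0, -50, 0], "delta_rot": [0, 0, 0], "fingers": -1}, {"travel": [0, 0, 0], "delta_rot": [0, 0, 0], "fingers": -1}]}}

```text
clock: 4.78
eef_pos: [390.6, 148.6, 424.2]
eef_rot: [-3.141, 0.001, 0.005]
wrist_force: [-0.2, -0.6, -0.6]
finger_gap: 94.2
```

```bash
cat > look.py <<'E'
import sys
from h import *
ts=['pot_1','lid','findings_tin','bench_block','vacuum_tester','pan_rim','lever_pad']
print(manip.read_state()['clock'],manip.read_state()['eef_pos'].round(1),manip.read_state()['eef_rot'].round(3))
for n in sys.argv[2].split(','):
    c,T=snap(n,f'{n}{sys.argv[1]}.png')
    for t in ts:
        f=lambda D:[(round(d['confidence'],2),w(T,d['at']).round(0).tolist()) for d in D]
        print(n,t,f(search_frame(t,n)) if 'pan_' not in t else '',f(tip_of(t,n)))
E
python3 look.py 1 scene,wrist
```

```text
4.775 [390.6 148.6 424.2] [-3.141e+00  1.000e-03  5.000e-03]
scene pot_1 [(0.6, [364.0, 291.0, 36.0])] [(0.43, [410.0, 155.0, 0.0]), (0.17, [506.0, 434.0, 6.0])]
scene lid [(0.95, [585.0, 247.0, 21.0]), (0.64, [588.0, -31.0, 35.0])] [(0.57, [592.0, 256.0, 1.0]), (0.41, [367.0, 303.0, 3.0])]
scene findings_tin [(0.74, [497.0, 420.0, 31.0])] [(0.81, [505.0, 436.0, 5.0])]
scene bench_block [(0.77, [585.0, -31.0, 31.0])] [(0.55, [590.0, -25.0, 18.0])]
scene vacuum_tester [(0.8, [497.0, -294.0, 22.0]), (0.57, [583.0, -31.0, 30.0])] [(0.84, [560.0, -296.0, 4.0]), (0.73, [365.0, 304.0, 2.0])]
scene pan_rim  [(0.59, [560.0, -300.0, 67.0])]
scene lever_pad [(0.82, [371.0, -287.0, 104.0]), (0.64, [363.0, 300.0, 53.0]), (0.31, [500.0, -293.0, 23.0])] [(0.75, [358.0, -277.0, 111.0])]
wrist pot_1 [(0.87, [409.0, 157.0, 51.0]), (0.63, [369.0, 304.0, 50.0]), (0.24, [477.0, -268.0, 12.0])] [(0.69, [366.0, 307.0, -4.0]), (0.53, [406.0, 157.0, 1.0])]
wrist lid [(0.76, [586.0, 258.0, 16.0])] [(0.69, [591.0, 260.0, 0.0])]
wrist findings_tin [(0.83, [510.0, 439.0, 20.0])] [(0.79, [510.0, 441.0, -1.0]), (0.58, [563.0, -301.0, -2.0])]
wrist bench_block [(0.95, [590.0, -21.0, 31.0])] [(0.85, [591.0, -26.0, 16.0])]
wrist vacuum_tester [(0.67, [478.0, -268.0, 12.0])] [(0.71, [563.0, -299.0, -3.0])]
wrist pan_rim  [(0.7, [508.0, -128.0, 17.0])]
wrist lever_pad [(0.71, [383.0, -275.0, 94.0]), (0.16, [500.0, -126.0, 97.0])] [(0.75, [354.0, -279.0, 109.0])]
```

View pics/wrist1.png

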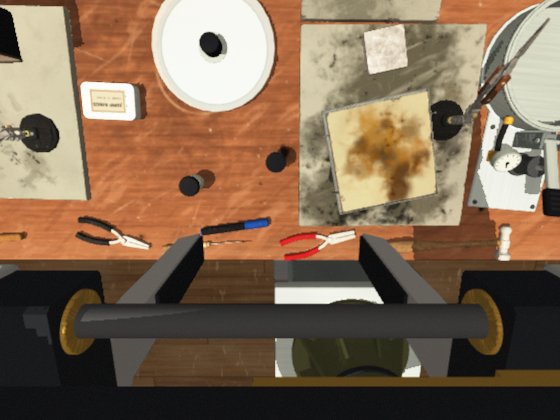

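View pics/scene1.png

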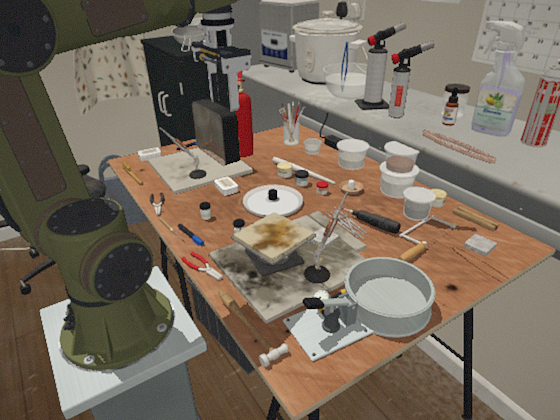

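```bash
cat > m.py <<'E'
from h import *
def circ(P):
    A=np.c_[2*P[:,:2],np.ones(len(P))];s=np.linalg.lstsq(A,(P[:,:2]**2).sum(1),rcond=None)[0]
    return s[:2].round(1),round(float(np.sqrt(s[2]+s[0]**2+s[1]**2)),1)
def near(W,x,y,r,z0,z1):
    P=W.reshape(-1,3);P=P[~np.isnan(P[:,0])]
    return P[(np.hypot(P[:,0]-x,P[:,1]-y)<r)&(P[:,2]>z0)&(P[:,2]<z1)]
E
python3 - <<'E'
from m import *
for n in ['wrist','scene']:
    c,T=snap(n);W=cloud(c,T)
    for nm,a in dict(p1=(408,157,30,42,60),p2=(367,306,30,42,60),knob=(591,258,40,38,60),disc=(591,258,130,8,30),rim=(562,-298,120,60,72),pad=(356,-278,50,95,120),plate=(480,-40,130,40,250)).items():
        P=near(W,*a)
        if len(P)>5: print(n,nm,len(P),'mid',((P.max(0)+P.min(0))/2).round(1),'ext',np.ptp(P,0).round(0),'mean',P.mean(0).round(1),'zmax',P[:,2].max().round(1), circ(P))
    if n=='scene':
        for v,u in [(178,302),(188,321),(170,285),(196,438)]: print(u,v,W[v,u].round(0),[W[v+k,u].round(0).tolist() for k in(-6,6)])
    if n=='wrist': print('hotplate',W[150,385],W[120,445],W[120,420])
E
```

```text
wrist p1 328 mid [408.5 156.7  47.5] ext [34. 34.  9.] mean [409.1 156.6  49.2] zmax 52.0 (array([409. , 156.6]), 12.2)
wrist p2 320 mid [367.5 306.9  47. ] ext [33. 35.  9.] mean [368.1 305.9  48.5] zmax 51.4 (array([367.9, 306.1]), 12.3)
wrist knob 366 mid [594.2 259.6  43.5] ext [31. 31. 11.] mean [593.5 259.2  46.1] zmax 49.0 (array([593.6, 259.4]), 11.3)
wrist disc 11076 mid [578.1 260.2  18.9] ext [171. 204.  22.] mean [587.1 259.6  14.8] zmax 29.9 (array([587.8, 260. ]), 70.0)
wrist rim 1350 mid [ 545.  -247.3   66. ] ext [204. 109.  12.] mean [ 537.9 -232.2   64.7] zmax 71.9 (array([ 560. , -301.2]), 103.0)
wrist pad 543 mid [ 358.5 -275.1  106.5] ext [55. 26. 23.] mean [ 356.6 -271.9  106.7] zmax 117.9 (array([ 356.4, -276.2]), 15.4)
wrist plate 11546 mid [461.3 -28.7 136.9] ext [222. 230. 186.] mean [446.6 -24.5 100.9] zmax 229.7 (array([460.1, -37.1]), 77.3)
hotplate [431.42264805 -12.98924058  93.11983415] [ 477.67310163 -127.07350934   38.1201238 ] [475.79642263 -60.87389733  95.6682054 ]
scene p1 87 mid [405.9 155.9  49. ] ext [34. 35. 13.] mean [405.  151.7  50.8] zmax
[... 375 characters left out ...]
ray([591.5, 257.3]), 74.7)
scene rim 1076 mid [ 552.4 -297.1   66. ] ext [219. 205.  12.] mean [ 550.  -307.2   66.4] zmax 72.0 (array([ 557.4, -298.3]), 97.1)
scene pad 246 mid [ 358.9 -280.2  107.2] ext [58. 29. 24.] mean [ 351.1 -283.1  109.4] zmax 119.4 (array([ 354.6, -279.1]), 17.9)
scene plate 2566 mid [460.2 -33.6 135.2] ext [220. 230. 190.] mean [441.2 -46.3 102.9] zmax 230.3 (array([455.2, -48.2]), 78.5)
302 178 [746. 297.  34.] [[756.0, 311.0, 49.0], [745.0, 295.0, 10.0]]
321 188 [763. 209.  27.] [[779.0, 229.0, 37.0], [767.0, 212.0, 0.0]]
285 170 [733. 388.  32.] [[750.0, 412.0, 43.0], [732.0, 387.0, 8.0]]
438 196 [1020.  -74.   44.] [[1055.0, -46.0, 42.0], [1023.0, -77.0, 22.0]]
```

Only two pots show: p1 at about (408,156) and p2 at about (367,306), both with the cap raised (top at z≈50). The jars at x≈750 are coloured clutter and out of reach. I'll press p1's cap first.

Request:
{"api": "send_rows", "payload": {"plan": [{"travel": [3.5, -1.5, 58], "delta_rot": [0, 0, 0], "fingers": 1}, {"travel": [3.5, -1.5, 58], "delta_rot": [0, 0, 0], "fingers": 1}, {"travel": [3.5, -1.5, 58], "delta_rot": [0, 0, 0], "fingers": 1}, {"travel": [3.5, -1.5, 58], "delta_rot": [0, 0, 0], "fingers": 1}, {"travel": [3.5, -1.5, 58], "delta_rot": [0, 0, 0], "fingers": 1}, {"travel": [0, 0, 30], "delta_rot": [0, 0, 0], "fingers": 1}, {"travel": [0, 0, 20], "delta_rot": [0, 0, 0], "fingers": 1}, {"travel": [0, 0, 0], "delta_rot": [0, 0, 0], "fingers": 1}, {"travel": [0, 0, 0], "delta_rot": [0, 0, 0], "fingers": 1}]}}

```text
clock: 7.4
eef_pos: [409.0, 153.9, 85.3]
eef_rot: [-3.141, -0.001, 0.001]
wrist_force: [0.1, -0.3, 0.2]
finger_gap: 7.7
```

Run:
```python
from m import *
for n in ['scene','side','wrist']:
    c,T=snap(n,n+'2.png');W=cloud(c,T)
    for nm,a in dict(p1=(408,157,45,1,60),p2=(367,306,45,1,60)).items():
        P=near(W,*a); print(n,nm,len(P), len(P) and ((P.max(0)+P.min(0))/2).round(1), len(P) and P[:,2].max().round(1))
a=cv2.imread('pics/scene2.png')[150:270,150:310];b=cv2.imread('pics/side2.png')[200:320,240:400]
cv2.imwrite('pics/z2.png',np.hstack([cv2.resize(a,None,fx=2.5,fy=2.5),cv2.resize(b,None,fx=2.5,fy=2.5)]))
```

```text
scene p1 198 [403.3 166.7  28.2] 55.4
scene p2 384 [367.3 305.3  28.4] 55.8
side p1 472 [408.  157.4  27.5] 54.1
side p2 575 [367.5 307.6  27.1] 53.2
wrist p1 1690 [415.3 155.8  26.1] 51.2
wrist p2 2899 [372.5 304.3  26.2] 51.3
```

View pics/z2.png

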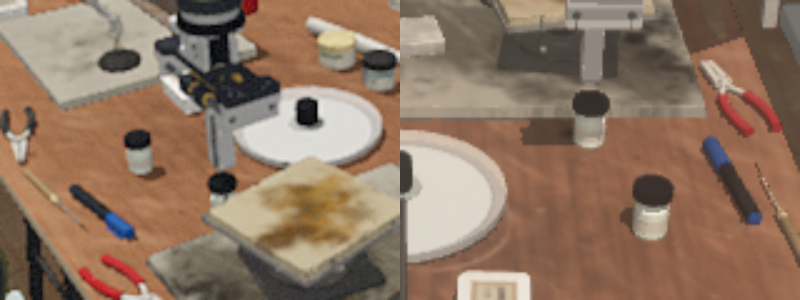

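Closed fingers are centred over p1's cap (crop shows cap raised). Next is the press.

Request:
{"api": "send_rows", "payload": {"plan": [{"travel": [0, -2.5, 10], "delta_rot": [0, 0, 0], "fingers": 1}, {"travel": [0, 0, 4], "delta_rot": [0, 0, 0], "fingers": 1}, {"travel": [0, 0, 4], "delta_rot": [0, 0, 0], "fingers": 1}, {"travel": [0, 0, 3], "delta_rot": [0, 0, 0], "fingers": 1}, {"travel": [0, 0, 3], "delta_rot": [0, 0, 0], "fingers": 1}, {"travel": [0, 0, 1], "delta_rot": [0, 0, 0], "fingers": 1}, {"travel": [0, 0, 0], "delta_rot": [0, 0, 0], "fingers": 1}]}}

```text
clock: 8.43
eef_pos: [409.4, 156.6, 61.0]
eef_rot: [-3.141, -0.002, 0.001]
wrist_force: [-5.3, -1.3, 25.3]
finger_gap: 0.5
```

25 N with the tip at 42 mm, so the cap is home. Now p2.

Request:
{"api": "send_rows", "payload": {"plan": [{"travel": [0, 0, -20], "delta_rot": [0, 0, 0], "fingers": 1}, {"travel": [0, 0, -30], "delta_rot": [0, 0, 0], "fingers": 1}, {"travel": [-14, -50, 0], "delta_rot": [0, 0, 0], "fingers": 1}, {"travel": [-14, -50, 0], "delta_rot": [0, 0, 0], "fingers": 1}, {"travel": [-14, -50, 0], "delta_rot": [0, 0, 0], "fingers": 1}, {"travel": [0, 0, 0], "delta_rot": [0, 0, 0], "fingers": 1}, {"travel": [0, 0, 28], "delta_rot": [0, 0, 0], "fingers": 1}, {"travel": [0, 0, 10], "delta_rot": [0, 0, 0], "fingers": 1}, {"travel": [0, 0, 4], "delta_rot": [0, 0, 0], "fingers": 1}, {"travel": [0, 0, 4], "delta_rot": [0, 0, 0], "fingers": 1}, {"travel": [0, 0, 3], "delta_rot": [0, 0, 0], "fingers": 1}, {"travel": [0, 0, 1], "delta_rot": [0, 0, 0], "fingers": 1}, {"travel": [0, 0, 0], "delta_rot": [0, 0, 0], "fingers": 1}]}}

```text
clock: 10.05
eef_pos: [367.2, 306.7, 61.1]
eef_rot: [-3.14, -0.002, 0.001]
wrist_force: [-4.0, -3.3, 19.2]
finger_gap: 0.7
```

Request:
{"api": "send_rows", "payload": {"plan": [{"travel": [0, 0, -20], "delta_rot": [0, 0, 0], "fingers": 1}, {"travel": [0, 0, -40], "delta_rot": [0, 0, 0], "fingers": -1}, {"travel": [0, 0, 0], "delta_rot": [0, 0, 0], "fingers": -0.3}, {"travel": [0, 0, 0], "delta_rot": [0, 0, 0], "fingers": -0.3}, {"travel": [0, 0, 0], "delta_rot": [0, 0, 0], "fingers": -0.3}, {"travel": [0, 0, 0], "delta_rot": [0, 0, 0], "fingers": -0.3}]}}

```text
clock: 10.8
eef_pos: [366.1, 306.1, 118.8]
eef_rot: [3.141, 0.001, 0.001]
wrist_force: [0.8, 0.2, 0.3]
finger_gap: 47.4
```

Run:
```python
from m import *
print(manip.read_state()['finger_gap'])
for n in ['scene','side','wrist']:
    c,T=snap(n,n+'3.png');W=cloud(c,T)
    for nm,a in dict(p1=(408,157,45,20,58),p2=(367,306,40,20,58)).items():
        P=near(W,*a); print(n,nm,len(P), len(P) and ((P.max(0)+P.min(0))/2).round(1), len(P) and np.percentile(P[:,2],98).round(1))
```

```text
47.42103261203714
scene p1 98 [406.3 155.6  34.3] 47.2
scene p2 111 [365.4 305.5  34.9] 47.5
side p1 176 [408.6 147.7  32.9] 44.8
side p2 224 [367.7 308.7  33.2] 44.8
wrist p1 2080 [408.4 157.3  32.1] 43.0
wrist p2 1539 [367.1 306.7  31.8] 42.9
```

Both cap tops now read about 43, down 8 mm, so they're home. Next I'll grasp p2.

Request:
{"api": "send_rows", "payload": {"grip_force": 20, "plan": [{"travel": [1, 0, 0], "delta_rot": [0, 0, 0], "fingers": -0.4}, {"travel": [0, 0, 35], "delta_rot": [0, 0, 0], "fingers": -0.4}, {"travel": [0, 0, 30], "delta_rot": [0, 0, 0], "fingers": -0.4}, {"travel": [0, 0, 20], "delta_rot": [0, 0, 0], "fingers": -0.4}, {"travel": [0, 0, 0], "delta_rot": [0, 0, 0], "fingers": 1}, {"travel": [0, 0, 0], "delta_rot": [0, 0, 0], "fingers": 1}, {"travel": [0, 0, 0], "delta_rot": [0, 0, 0], "fingers": 1}, {"travel": [0, 0, 0], "delta_rot": [0, 0, 0], "fingers": 1}, {"travel": [0, 0, -50], "delta_rot": [0, 0, 0], "fingers": 1}, {"travel": [0, 0, -60], "delta_rot": [0, 0, 0], "fingers": 1}, {"travel": [0, 0, -60], "delta_rot": [0, 0, 0], "fingers": 1}, {"travel": [0, 0, -60], "delta_rot": [0, 0, 0], "fingers": 1}, {"travel": [0, 0, -60], "delta_rot": [0, 0, 0], "fingers": 1}]}}

```text
clock: 12.58
eef_pos: [366.9, 305.9, 326.8]
eef_rot: [-3.141, -0.0, 0.001]
wrist_force: [0.7, 0.1, -0.8]
finger_gap: 33.5
```

Request:
{"api": "send_rows", "payload": {"plan": [{"travel": [20, 55, 0], "delta_rot": [0, 0, 0], "fingers": 1}, {"travel": [20, 55, 0], "delta_rot": [0, 0, 0], "fingers": 1}, {"travel": [20, 55, 0], "delta_rot": [0, 0, 0], "fingers": 1}, {"travel": [20, 55, 0], "delta_rot": [0, 0, 0], "fingers": 1}, {"travel": [20, 55, 0], "delta_rot": [0, 0, 0], "fingers": 1}, {"travel": [20, 55, 0], "delta_rot": [0, 0, 0], "fingers": 1}, {"travel": [20, 55, 0], "delta_rot": [0, 0, 0], "fingers": 1}, {"travel": [20, 55, 0], "delta_rot": [0, 0, 0], "fingers": 1}, {"travel": [20, 55, 0], "delta_rot": [0, 0, 0], "fingers": 1}, {"travel": [20, 55, 0], "delta_rot": [0, 0, 0], "fingers": 1}, {"travel": [20, 55, 0], "delta_rot": [0, 0, 0], "fingers": 1}, {"travel": [0, 0, 0], "delta_rot": [0, 0, 0], "fingers": 1}]}}

```text
clock: 14.08
eef_pos: [587.9, -301.8, 321.9]
eef_rot: [-3.14, 0.003, -0.003]
wrist_force: [-1.2, 1.5, -1.5]
finger_gap: 33.5
```

```bash
cat > pan.py <<'E'
from m import *
from scipy.optimize import least_squares
def pan(n):
    c,T=snap(n,n+'_pan.png');W=cloud(c,T);P=near(W,560,-299,115,62,71)
    r=np.hypot(P[:,0]-560,P[:,1]+299);P=P[(r>85)]
    s=least_squares(lambda q:np.hypot(P[:,0]-q[0],P[:,1]-q[1])-96.5,[560,-299],loss='soft_l1').x
    print(n,len(P),s.round(1),'z',np.median(P[:,2]).round(1),'angles',np.histogram(np.arctan2(P[:,1]-s[1],P[:,0]-s[0]),8)[0])
    return c,T,W
if __name__=='__main__':
    print(manip.read_state()['eef_pos'].round(1),manip.read_state()['finger_gap'])
    for n in ['wrist','scene']: pan(n)
    c,T=snap('wrist')
    for t in ['pan_rim','pan_floor']: print([(round(d['confidence'],2),w(T,d['at']).round(0)) for d in tip_of(t,'wrist')])
E
python3 pan.py
```

```text
[ 587.9 -301.8  321.9] 33.529045319780124
wrist 2280 [ 562.6 -296.5] z 64.9 angles [242 280 297 322 319 301 274 245]
scene 976 [ 558.3 -298.5] z 67.0 angles [174 166 122 109 100  95  89 121]
[(0.97, array([ 564., -296.,   64.]))]
[]
```

View pics/wrist_pan.png

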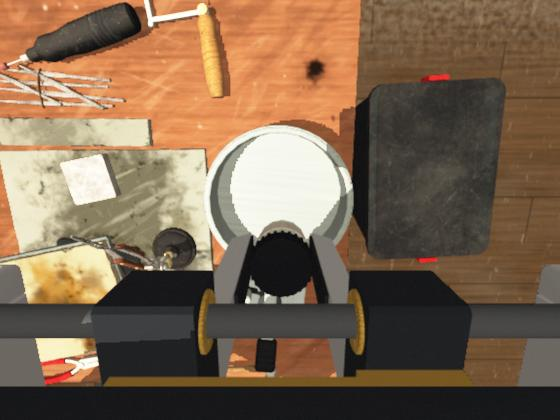

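The pan is empty, centred at about (562,-297), and the pot hangs upright in the jaws. I'll lower it in.

Request:
{"api": "send_rows", "payload": {"plan": [{"travel": [0, -4, 50], "delta_rot": [0, 0, 0], "fingers": 1}, {"travel": [0, 0, 50], "delta_rot": [0, 0, 0], "fingers": 1}, {"travel": [0, 0, 50], "delta_rot": [0, 0, 0], "fingers": 1}, {"travel": [0, 0, 50], "delta_rot": [0, 0, 0], "fingers": 1}, {"travel": [0, 0, 50], "delta_rot": [0, 0, 0], "fingers": 1}, {"travel": [0, 0, 12], "delta_rot": [0, 0, 0], "fingers": 1}, {"travel": [0, 0, 0], "delta_rot": [0, 0, 0], "fingers": 1}, {"travel": [0, 0, 0], "delta_rot": [0, 0, 0], "fingers": 1}]}}

```text
clock: 15.32
eef_pos: [589.0, -294.9, 65.2]
eef_rot: [3.14, -0.003, 0.001]
wrist_force: [0.2, 0.4, -0.9]
finger_gap: 33.6
```

Request:
{"api": "send_rows", "payload": {"plan": [{"travel": [0, 2, 10], "delta_rot": [0, 0, 0], "fingers": 1}, {"travel": [0, 0, 4], "delta_rot": [0, 0, 0], "fingers": 1}, {"travel": [0, 0, 2], "delta_rot": [0, 0, 0], "fingers": 1}, {"travel": [0, 0, 0], "delta_rot": [0, 0, 0], "fingers": 1}]}}

```text
clock: 15.82
eef_pos: [588.6, -297.2, 48.4]
eef_rot: [3.14, -0.002, 0.001]
wrist_force: [-3.5, 0.7, 13.1]
finger_gap: 33.4
```

Contact at the expected height. I'll release and go back for p1.

Request:
{"api": "send_rows", "payload": {"plan": [{"travel": [0, 0, 0], "delta_rot": [0, 0, 0], "fingers": -0.3}, {"travel": [0, 0, 0], "delta_rot": [0, 0, 0], "fingers": -0.3}, {"travel": [0, 0, 0], "delta_rot": [0, 0, 0], "fingers": -0.3}, {"travel": [0, 0, -25], "delta_rot": [0, 0, 0], "fingers": -0.3}, {"travel": [0, 0, -60], "delta_rot": [0, 0, 0], "fingers": -0.3}, {"travel": [0, 0, -60], "delta_rot": [0, 0, 0], "fingers": -0.3}, {"travel": [0, 0, -60], "delta_rot": [0, 0, 0], "fingers": -0.3}, {"travel": [0, 0, -60], "delta_rot": [0, 0, 0], "fingers": -0.3}, {"travel": [-20, -50.5, 0], "delta_rot": [0, 0, 0], "fingers": -0.3}, {"travel": [-20, -50.5, 0], "delta_rot": [0, 0, 0], "fingers": -0.3}, {"travel": [-20, -50.5, 0], "delta_rot": [0, 0, 0], "fingers": -0.3}, {"travel": [-20, -50.5, 0], "delta_rot": [0, 0, 0], "fingers": -0.3}, {"travel": [-20, -50.5, 0], "delta_rot": [0, 0, 0], "fingers": -0.3}, {"travel": [-20, -50.5, 0], "delta_rot": [0, 0, 0], "fingers": -0.3}, {"travel": [-20, -50.5, 0], "delta_rot": [0, 0, 0], "fingers": -0.3}, {"travel": [-20, -50.5, 0], "delta_rot": [0, 0, 0], "fingers": -0.3}, {"travel": [-20, -50.5, 0], "delta_rot": [0, 0, 0], "fingers": -0.3}, {"travel": [0, 0, 50], "delta_rot": [0, 0, 0], "fingers": -0.3}, {"travel": [0, 0, 50], "delta_rot": [0, 0, 0], "fingers": -0.3}, {"travel": [0, 0, 0], "delta_rot": [0, 0, 0], "fingers": -0.3}]}}

```text
clock: 18.32
eef_pos: [406.2, 157.5, 209.4]
eef_rot: [3.14, 0.005, 0.001]
wrist_force: [-1.0, 1.4, 0.7]
finger_gap: 60.9
```

```bash
cat > chk.py <<'E'
import sys
from m import *
print(manip.read_state()['eef_pos'].round(1),manip.read_state()['finger_gap'].round(1))
for n in sys.argv[1].split(','):
    c,T=snap(n,n+sys.argv[2]+'.png');W=cloud(c,T)
    for nm,a in dict(p1=(408,157,60,38,56),knob=(592,259,60,38,56),inpan=(562,-297,80,38,62)).items():
        P=near(W,*a); 
        if len(P): print(n,nm,len(P),((P.max(0)+P.min(0))/2).round(1),np.ptp(P,0).round(0),np.percentile(P[:,2],98).round(1))
    for t in ['pot_1','lid']: print(n,t,[(round(d['confidence'],2),w(T,d['at']).round(0).tolist()) for d in tip_of(t,n)])
E
python3 chk.py scene,wrist 4
```

```text
Traceback (most recent call last):
  File "chk.py", line 3, in <module>
    print(manip.read_state()['eef_pos'].round(1),manip.read_state()['finger_gap'].round(1))
                                                 ^^^^^^^^^^^^^^^^^^^^^^^^^^^^^^^^^^^^^^
AttributeError: 'float' object has no attribute 'round'
```

```bash
sed -i "s/\['finger_gap'\].round(1)/['finger_gap']/" chk.py; python3 chk.py scene,wrist 4
```

```text
[406.2 157.5 209.4] 60.93314920792385
scene p1 75 [406.2 154.6  43.1] [34. 35.  9.] 47.4
scene knob 59 [590.5 258.   45.8] [30. 30. 15.] 53.0
scene inpan 191 [ 585.  -296.3   49.8] [33. 36. 22.] 60.3
scene pot_1 [(0.67, [589.0, -24.0, 14.0]), (0.64, [411.0, 157.0, 2.0]), (0.59, [586.0, -298.0, 16.0])]
scene lid [(0.95, [592.0, 257.0, 3.0])]
wrist p1 772 [408.6 156.2  40.8] [34. 35.  6.] 43.1
wrist knob 654 [587.4 259.6  43.4] [19. 31. 11.] 48.2
wrist pot_1 [(0.7, [410.0, 157.0, -0.0])]
wrist lid [(0.95, [590.0, 260.0, -4.0]), (0.25, [505.0, -131.0, 18.0])]
```

Request:
{"api": "send_rows", "payload": {"plan": [{"travel": [2, 1, 55], "delta_rot": [0, 0, 0], "fingers": -0.3}, {"travel": [0, 0, 55], "delta_rot": [0, 0, 0], "fingers": -0.3}, {"travel": [0, 0, 45], "delta_rot": [0, 0, 0], "fingers": -0.3}, {"travel": [0, 0, 19], "delta_rot": [0, 0, 0], "fingers": -0.3}, {"travel": [0, 0, 0], "delta_rot": [0, 0, 0], "fingers": -0.3}, {"travel": [0, 0, 0], "delta_rot": [0, 0, 0], "fingers": 1}, {"travel": [0, 0, 0], "delta_rot": [0, 0, 0], "fingers": 1}, {"travel": [0, 0, 0], "delta_rot": [0, 0, 0], "fingers": 1}, {"travel": [0, 0, 0], "delta_rot": [0, 0, 0], "fingers": 1}]}}

```text
clock: 19.75
eef_pos: [409.9, 156.8, 38.0]
eef_rot: [-3.141, -0.001, 0.001]
wrist_force: [-0.2, -1.8, 5.4]
finger_gap: 33.3
```

Request:
{"api": "send_rows", "payload": {"plan": [{"travel": [0, 0, -50], "delta_rot": [0, 0, 0], "fingers": 1}, {"travel": [0, 0, -60], "delta_rot": [0, 0, 0], "fingers": 1}, {"travel": [0, 0, -60], "delta_rot": [0, 0, 0], "fingers": 1}, {"travel": [0, 0, -60], "delta_rot": [0, 0, 0], "fingers": 1}, {"travel": [0, 0, -55], "delta_rot": [0, 0, 0], "fingers": 1}, {"travel": [14, 50.5, 0], "delta_rot": [0, 0, 0], "fingers": 1}, {"travel": [14, 50.5, 0], "delta_rot": [0, 0, 0], "fingers": 1}, {"travel": [14, 50.5, 0], "delta_rot": [0, 0, 0], "fingers": 1}, {"travel": [14, 50.5, 0], "delta_rot": [0, 0, 0], "fingers": 1}, {"travel": [14, 50.5, 0], "delta_rot": [0, 0, 0], "fingers": 1}, {"travel": [14, 50.5, 0], "delta_rot": [0, 0, 0], "fingers": 1}, {"travel": [14, 50.5, 0], "delta_rot": [0, 0, 0], "fingers": 1}, {"travel": [14, 50.5, 0], "delta_rot": [0, 0, 0], "fingers": 1}, {"travel": [14, 50.5, 0], "delta_rot": [0, 0, 0], "fingers": 1}, {"travel": [0, 0, 50], "delta_rot": [0, 0, 0], "fingers": 1}, {"travel": [0, 0, 50], "delta_rot": [0, 0, 0], "fingers": 1}, {"travel": [0, 0, 50], "delta_rot": [0, 0, 0], "fingers": 1}, {"travel": [0, 0, 0], "delta_rot": [0, 0, 0], "fingers": 1}]}}

```text
clock: 22.0
eef_pos: [534.6, -296.7, 169.1]
eef_rot: [-3.138, 0.006, 0.001]
wrist_force: [0.7, 0.3, 0.0]
finger_gap: 33.3
```

```bash
python3 chk.py scene,wrist 5
```

```text
[ 534.6 -296.7  169.1] 33.31870906070006
scene knob 59 [591.2 257.   45.6] [28. 34. 14.] 51.9
scene inpan 192 [ 586.7 -297.6   50.1] [37. 34. 22.] 60.4
scene pot_1 [(0.62, [534.0, -296.0, 133.0]), (0.55, [587.0, -299.0, 18.0]), (0.41, [591.0, -25.0, 17.0])]
scene lid [(0.9, [592.0, 258.0, 1.0])]
wrist inpan 1201 [ 587.6 -296.4   51.4] [35. 35. 15.] 57.1
wrist pot_1 [(0.82, [592.0, -297.0, 13.0]), (0.76, [531.0, -298.0, 140.0])]
wrist lid [(0.59, [564.0, -299.0, -2.0])]
```

Request:
{"api": "send_rows", "payload": {"plan": [{"travel": [0, 0, 50], "delta_rot": [0, 0, 0], "fingers": 1}, {"travel": [0, 0, 40], "delta_rot": [0, 0, 0], "fingers": 1}, {"travel": [0, 0, 15], "delta_rot": [0, 0, 0], "fingers": 1}, {"travel": [0, 0, 5], "delta_rot": [0, 0, 0], "fingers": 1}, {"travel": [0, 0, 2], "delta_rot": [0, 0, 0], "fingers": 1}, {"travel": [0, 0, 2], "delta_rot": [0, 0, 0], "fingers": 1}, {"travel": [0, 0, 0], "delta_rot": [0, 0, 0], "fingers": 1}]}}

```text
clock: 23.18
eef_pos: [536.2, -297.7, 59.1]
eef_rot: [3.141, -0.001, 0.001]
wrist_force: [0.3, -0.5, -0.6]
finger_gap: 33.3
```

Request:
{"api": "send_rows", "payload": {"plan": [{"travel": [0, 0, 4], "delta_rot": [0, 0, 0], "fingers": 1}, {"travel": [0, 0, 2], "delta_rot": [0, 0, 0], "fingers": 1}, {"travel": [0, 0, 1.5], "delta_rot": [0, 0, 0], "fingers": 1}, {"travel": [0, 0, 0], "delta_rot": [0, 0, 0], "fingers": 1}]}}

```text
clock: 23.68
eef_pos: [536.3, -297.8, 52.1]
eef_rot: [3.141, -0.001, 0.001]
wrist_force: [-3.1, 1.5, 10.5]
finger_gap: 33.4
```

Request:
{"api": "send_rows", "payload": {"plan": [{"travel": [0, 0, 0], "delta_rot": [0, 0, 0], "fingers": -0.3}, {"travel": [0, 0, 0], "delta_rot": [0, 0, 0], "fingers": -0.3}, {"travel": [0, 0, 0], "delta_rot": [0, 0, 0], "fingers": -0.3}, {"travel": [0, 0, -25], "delta_rot": [0, 0, 0], "fingers": -0.3}, {"travel": [0, 0, -60], "delta_rot": [0, 0, 0], "fingers": -0.3}, {"travel": [0, 0, -60], "delta_rot": [0, 0, 0], "fingers": -0.3}, {"travel": [0, 0, -60], "delta_rot": [0, 0, 0], "fingers": -0.3}, {"travel": [0, 0, -60], "delta_rot": [0, 0, 0], "fingers": -0.3}, {"travel": [5.5, -55.5, 0], "delta_rot": [0, 0, 0], "fingers": -0.3}, {"travel": [5.5, -55.5, 0], "delta_rot": [0, 0, 0], "fingers": -0.3}, {"travel": [5.5, -55.5, 0], "delta_rot": [0, 0, 0], "fingers": -0.3}, {"travel": [5.5, -55.5, 0], "delta_rot": [0, 0, 0], "fingers": -0.3}, {"travel": [5.5, -55.5, 0], "delta_rot": [0, 0, 0], "fingers": -0.3}, {"travel": [5.5, -55.5, 0], "delta_rot": [0, 0, 0], "fingers": -0.3}, {"travel": [5.5, -55.5, 0], "delta_rot": [0, 0, 0], "fingers": -0.3}, {"travel": [5.5, -55.5, 0], "delta_rot": [0, 0, 0], "fingers": -0.3}, {"travel": [5.5, -55.5, 0], "delta_rot": [0, 0, 0], "fingers": -0.3}, {"travel": [5.5, -55.5, 0], "delta_rot": [0, 0, 0], "fingers": -0.3}, {"travel": [0, 0, 50], "delta_rot": [0, 0, 0], "fingers": -0.3}, {"travel": [0, 0, 0], "delta_rot": [0, 0, 0], "fingers": -0.3}]}}

```text
clock: 26.18
eef_pos: [589.2, 257.4, 262.3]
eef_rot: [3.139, 0.007, 0.002]
wrist_force: [0.6, 0.2, -0.0]
finger_gap: 60.9
```

```bash
python3 chk.py scene,wrist 6
python3 - <<'E'
import cv2,numpy as np
a=cv2.imread('pics/scene6.png');b=cv2.imread('pics/wrist6.png')
cv2.imwrite('pics/z6.png',np.hstack([cv2.resize(a[230:350,330:450],(400,400)),cv2.resize(b,(400,300)).copy() if 0 else cv2.copyMakeBorder(cv2.resize(b,(400,300)),0,100,0,0,0)]))
E
```

```text
[589.2 257.4 262.3] 60.87043399503489
scene knob 61 [591.4 258.2  46.2] [32. 31. 16.] 53.6
scene inpan 394 [ 560.2 -296.1   49.5] [89. 37. 23.] 60.4
scene pot_1 [(0.83, [588.0, -299.0, 18.0]), (0.56, [536.0, -298.0, 14.0])]
scene lid [(0.23, [504.0, -140.0, 15.0])]
wrist knob 509 [594.7 260.   43.5] [31. 30. 10.] 48.0
wrist pot_1 [(0.53, [591.0, 262.0, -2.0]), (0.32, [506.0, 442.0, 0.0])]
wrist lid [(0.95, [591.0, 262.0, -2.0])]
```

View pics/z6.png

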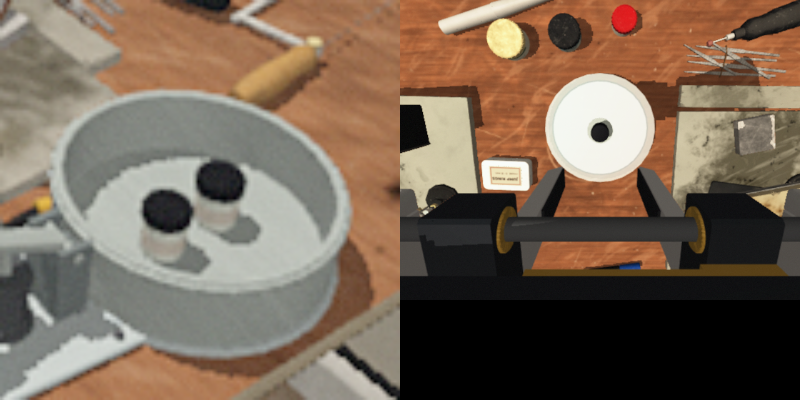

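Both pots stand upright in the pan. The knob is at about (593,259), and the black-capped jar is about 55 mm across, so it is clutter. Descending on the knob.

Request:
{"api": "send_rows", "payload": {"plan": [{"travel": [1.5, -1.5, 50], "delta_rot": [0, 0, 0], "fingers": -0.3}, {"travel": [0, 0, 50], "delta_rot": [0, 0, 0], "fingers": -0.3}, {"travel": [0, 0, 50], "delta_rot": [0, 0, 0], "fingers": -0.3}, {"travel": [0, 0, 40], "delta_rot": [0, 0, 0], "fingers": -0.3}, {"travel": [0, 0, 0], "delta_rot": [0, 0, 0], "fingers": -0.3}, {"travel": [0, 0, 0], "delta_rot": [0, 0, 0], "fingers": -0.3}]}}

```text
clock: 27.22
eef_pos: [593.1, 259.2, 78.5]
eef_rot: [-3.141, -0.003, 0.001]
wrist_force: [-0.1, 0.5, 1.1]
finger_gap: 60.9
```

```bash
python3 chk.py side,wrist 7
```

```text
[593.1 259.2  78.5] 60.85531788534371
side knob 77 [593.5 262.2  44.8] [29. 29. 13.] 49.7
side inpan 89 [ 533.5 -293.3   48.8] [32. 39. 21.] 58.7
side pot_1 [(0.6, [535.0, -296.0, 12.0])]
side lid [(0.9, [594.0, 261.0, -0.0])]
wrist knob 1840 [594.6 260.1  43.3] [31. 31. 11.] 47.8
wrist pot_1 []
wrist lid [(0.98, [591.0, 260.0, -3.0])]
```

Request:
{"api": "send_rows", "payload": {"grip_force": 35, "plan": [{"travel": [1, -1, 25], "delta_rot": [0, 0, 0], "fingers": -0.3}, {"travel": [0, 0, 14], "delta_rot": [0, 0, 0], "fingers": -0.3}, {"travel": [0, 0, 0], "delta_rot": [0, 0, 0], "fingers": 1}, {"travel": [0, 0, 0], "delta_rot": [0, 0, 0], "fingers": 1}, {"travel": [0, 0, 0], "delta_rot": [0, 0, 0], "fingers": 1}, {"travel": [0, 0, 0], "delta_rot": [0, 0, 0], "fingers": 1}, {"travel": [0, 0, 0], "delta_rot": [0, 0, 0], "fingers": 1}]}}

```text
clock: 28.4
eef_pos: [593.3, 259.9, 37.7]
eef_rot: [-3.141, -0.001, 0.001]
wrist_force: [-1.2, -2.5, 5.8]
finger_gap: 31.4
```

Request:
{"api": "send_rows", "payload": {"plan": [{"travel": [0, 0, -30], "delta_rot": [0, 0, 0], "fingers": 1}, {"travel": [0, 0, -60], "delta_rot": [0, 0, 0], "fingers": 1}, {"travel": [0, 0, -60], "delta_rot": [0, 0, 0], "fingers": 1}, {"travel": [0, 0, -60], "delta_rot": [0, 0, 0], "fingers": 1}, {"travel": [0, 0, -60], "delta_rot": [0, 0, 0], "fingers": 1}, {"travel": [0, 0, -20], "delta_rot": [0, 0, 0], "fingers": 1}, {"travel": [-3, 40, 0], "delta_rot": [0, 0, 0], "fingers": 1}, {"travel": [-3, 55, 0], "delta_rot": [0, 0, 0], "fingers": 1}, {"travel": [-3, 55, 0], "delta_rot": [0, 0, 0], "fingers": 1}, {"travel": [-3, 55, 0], "delta_rot": [0, 0, 0], "fingers": 1}, {"travel": [-3, 55, 0], "delta_rot": [0, 0, 0], "fingers": 1}, {"travel": [-3, 55, 0], "delta_rot": [0, 0, 0], "fingers": 1}, {"travel": [-3, 55, 0], "delta_rot": [0, 0, 0], "fingers": 1}, {"travel": [-3, 55, 0], "delta_rot": [0, 0, 0], "fingers": 1}, {"travel": [-3, 55, 0], "delta_rot": [0, 0, 0], "fingers": 1}, {"travel": [-3, 55, 0], "delta_rot": [0, 0, 0], "fingers": 1}, {"travel": [-1, 22, 0], "delta_rot": [0, 0, 0], "fingers": 1}, {"travel": [0, 0, 0], "delta_rot": [0, 0, 0], "fingers": 1}]}}

```text
clock: 30.65
eef_pos: [562.2, -297.9, 325.9]
eef_rot: [-3.141, 0.001, -0.001]
wrist_force: [0.6, 0.8, -4.9]
finger_gap: 31.3
```

```bash
cat > lid.py <<'E'
import sys
from m import *
from scipy.optimize import least_squares
p=manip.read_state()['eef_pos'];print(p.round(1),manip.read_state()['finger_gap'])
zd=p[2]-37.7+15  # disc top expected
for n in ['wrist','scene','side']:
    c,T=snap(n,n+sys.argv[1]+'.png');W=cloud(c,T)
    P=near(W,p[0],p[1],112,zd-9,zd+9);P=P[np.hypot(P[:,0]-p[0],P[:,1]-p[1])>30]
    if len(P)<50: print(n,len(P));continue
    A=np.c_[P[:,:2]-p[:2],np.ones(len(P))]
    k=np.ones(len(P),bool)
    for _ in range(5):
        s=np.linalg.lstsq(A[k],P[k,2],rcond=None)[0];k=abs(A@s-P[:,2])<2.5
    # rim: outermost per angle bin
    d=P[k,:2]-p[:2];a=np.digitize(np.arctan2(d[:,1],d[:,0]),np.linspace(-np.pi,np.pi,37));r=np.hypot(*d.T)
    E=np.array([d[a==i][np.argmax(r[a==i])] for i in np.unique(a) if (a==i).sum()>5]);E=E[np.hypot(*E.T)>90]
    q=least_squares(lambda q:np.hypot(E[:,0]-q[0],E[:,1]-q[1])-102,[0,0],loss='soft_l1').x if len(E)>4 else None
    print(n,len(P),'tilt',s[:2].round(3),'ztop-exp',round(s[2]-zd,1),'centre-TCP',q,len(E))
E
python3 lid.py 8
```

```text
[ 562.2 -297.9  325.9] 31.26115711215162
wrist 53420 tilt [-0.002  0.001] ztop-exp -0.4 centre-TCP [0.75792514 0.73492186] 28
scene 3638 tilt [0.    0.004] ztop-exp 2.5 centre-TCP [-1.01811082  0.87771331] 35
side 1010 tilt [-0.001  0.001] ztop-exp 1.5 centre-TCP [1.43409318 4.55601882] 34
```

Lid held level (tilt <0.005), centred on the TCP within about 1 mm. Lowering.

Request:
{"api": "send_rows", "payload": {"plan": [{"travel": [0, -1, 50], "delta_rot": [0, 0, 0], "fingers": 1}, {"travel": [0, 0, 50], "delta_rot": [0, 0, 0], "fingers": 1}, {"travel": [0, 0, 50], "delta_rot": [0, 0, 0], "fingers": 1}, {"travel": [0, 0, 40], "delta_rot": [0, 0, 0], "fingers": 1}, {"travel": [0, 0, 10], "delta_rot": [0, 0, 0], "fingers": 1}, {"travel": [0, 0, 0], "delta_rot": [0, 0, 0], "fingers": 1}, {"travel": [0, 0, 0], "delta_rot": [0, 0, 0], "fingers": 1}]}}

```text
clock: 31.68
eef_pos: [563.3, -296.2, 129.2]
eef_rot: [3.14, -0.003, 0.001]
wrist_force: [-0.2, -0.2, -4.2]
finger_gap: 31.0
```

```bash
python3 lid.py 9; python3 pan.py
```

```text
[ 563.3 -296.2  129.2] 30.9545438957296
wrist 53435 tilt [ 0.002 -0.001] ztop-exp -0.4 centre-TCP [0.78570336 0.70846715] 28
scene 3577 tilt [0.003 0.002] ztop-exp 2.0 centre-TCP [-0.78921124  0.2252851 ] 34
side 1108 tilt [0.001 0.   ] ztop-exp 0.2 centre-TCP [0.80665082 3.09265551] 34
[ 562.9 -296.3  128.3] 31.115558613184042
wrist 0 [ 560. -299.] z nan angles [0 0 0 0 0 0 0 0]
scene 578 [ 558.  -298.6] z 66.8 angles [169 164 103   0   0   0  17 125]
[]
[]
  return _methods._mean(a, axis=axis, dtype=dtype,
  ret = ret.dtype.type(ret / rcount)
```

Comparing lid and pan gives a shift of (-4,-2.5) in the scene camera and (-1.3,-0.9) in the wrist camera. I'll use (-2.3,-1.5) and seat it gently.

Request:
{"api": "send_rows", "payload": {"plan": [{"travel": [-2.3, 1.5, 12], "delta_rot": [0, 0, 0], "fingers": 1}, {"travel": [0, 0, 8], "delta_rot": [0, 0, 0], "fingers": 1}, {"travel": [0, 0, 3], "delta_rot": [0, 0, 0], "fingers": 1}, {"travel": [0, 0, 2], "delta_rot": [0, 0, 0], "fingers": 1}, {"travel": [0, 0, 2], "delta_rot": [0, 0, 0], "fingers": 1}, {"travel": [0, 0, 1], "delta_rot": [0, 0, 0], "fingers": 1}, {"travel": [0, 0, 0], "delta_rot": [0, 0, 0], "fingers": 1}]}}

```text
clock: 32.95
eef_pos: [560.2, -297.6, 99.0]
eef_rot: [3.142, -0.0, 0.001]
wrist_force: [-0.1, 0.6, -4.8]
finger_gap: 31.8
```

Request:
{"api": "send_rows", "payload": {"plan": [{"travel": [0, 0, 1], "delta_rot": [0, 0, 0], "fingers": 1}, {"travel": [0, 0, 0.5], "delta_rot": [0, 0, 0], "fingers": 1}, {"travel": [0, 0, 0], "delta_rot": [0, 0, 0], "fingers": 1}]}}

```text
clock: 33.33
eef_pos: [560.3, -297.6, 98.7]
eef_rot: [3.141, -0.001, 0.001]
wrist_force: [-5.2, 2.1, 7.0]
finger_gap: 31.0
```

```bash
python3 lid.py 10; python3 -c "
from h import *; print(manip.read_state()['wrist_force'])"
```

```text
[ 560.3 -297.6   98.7] 30.97239653990679
wrist 53417 tilt [ 0.001 -0.   ] ztop-exp -0.3 centre-TCP [0.82094936 0.78452281] 28
scene 3579 tilt [0.002 0.002] ztop-exp 2.3 centre-TCP [-1.2628873  -0.23631412] 35
side 1123 tilt [0.001 0.002] ztop-exp 0.6 centre-TCP [0.33688117 4.13358079] 34
[-5.23209483  2.99971161  6.52580332]
```

Request:
{"api": "send_rows", "payload": {"plan": [{"travel": [0, 0, 0], "delta_rot": [0, 0, 0], "fingers": -0.2}, {"travel": [0, 0, 0], "delta_rot": [0, 0, 0], "fingers": -0.2}, {"travel": [0, 0, 0], "delta_rot": [0, 0, 0], "fingers": -0.2}, {"travel": [0, 0, 0], "delta_rot": [0, 0, 0], "fingers": -0.2}, {"travel": [0, 0, -30], "delta_rot": [0, 0, 0], "fingers": -0.2}, {"travel": [0, 0, -50], "delta_rot": [0, 0, 0], "fingers": -0.2}, {"travel": [0, 0, -40], "delta_rot": [0, 0, 0], "fingers": 1}, {"travel": [-50, 0, 0], "delta_rot": [0, 0, 0], "fingers": 1}, {"travel": [-50, 0, 0], "delta_rot": [0, 0, 0], "fingers": 1}, {"travel": [-50, -10, 0], "delta_rot": [0, 0, 0], "fingers": 1}, {"travel": [-50, -10, 0], "delta_rot": [0, 0, 0], "fingers": 1}, {"travel": [0, 0, 0], "delta_rot": [0, 0, 0], "fingers": 1}, {"travel": [0, 0, 0], "delta_rot": [0, 0, 0], "fingers": 1}]}}

```text
clock: 35.1
eef_pos: [360.7, -278.1, 217.9]
eef_rot: [3.141, -0.001, 0.001]
wrist_force: [0.5, 0.4, 0.2]
finger_gap: 0.3
```

Run:
```python
from m import *
from scipy.optimize import least_squares
print(manip.read_state()['eef_pos'].round(1))
for n in ['wrist','scene','side']:
    c,T=snap(n,n+'11.png');W=cloud(c,T)
    for nm,a in dict(knob=(561,-297,40,95,116),disc=(561,-297,112,70,84),pad=(356,-278,45,85,125)).items():
        P=near(W,*a)
        if nm=='disc' and len(P)>20: s=np.linalg.lstsq(np.c_[P[:,:2]-[561,-297],np.ones(len(P))],P[:,2],rcond=None)[0]; print('tilt',s.round(3))
        if len(P)>20: print(n,nm,len(P),((P.max(0)+P.min(0))/2).round(1),np.ptp(P,0).round(0),np.percentile(P[:,2],98).round(1))
    for t in ['lever_pad','lid','pan_rim']: print(n,t,[(round(d['confidence'],2),w(T,d['at']).round(0).tolist()) for d in tip_of(t,n)])
```

```text
[ 360.7 -278.1  217.9]
tilt [ 5.0000e-03 -0.0000e+00  7.6008e+01]
wrist disc 16689 [ 493.9 -296.3   74.4] [ 89. 198.   9.] 77.3
wrist pad 1803 [ 370.3 -278.4  100.6] [61. 30. 31.] 114.8
wrist lever_pad [(0.62, [353.0, -280.0, 110.0])]
wrist lid []
wrist pan_rim []
scene knob 165 [ 557.7 -297.6  103.9] [34. 32. 18.] 111.9
tilt [6.0000e-03 5.0000e-03 7.8234e+01]
scene disc 4115 [ 556.6 -297.    77. ] [214. 204.  14.] 80.9
scene pad 294 [ 364.4 -279.9  102.5] [70. 31. 34.] 118.3
scene lever_pad [(0.66, [357.0, -279.0, 111.0])]
scene lid [(0.61, [561.0, -301.0, 61.0]), (0.48, [353.0, -278.0, 115.0])]
scene pan_rim []
side knob 70 [ 561.7 -291.8  103.3] [31. 35. 16.] 110.8
tilt [ 1.0000e-03 -8.0000e-03  7.6764e+01]
side disc 1168 [ 556.6 -296.9   76.8] [210. 213.  14.] 80.4
side pad 122 [ 367.1 -273.6  101.6] [67. 46. 32.] 116.2
side lever_pad []
side lid [(0.65, [562.0, -296.0, 64.0])]
side pan_rim []
```

View pics/scene11.png

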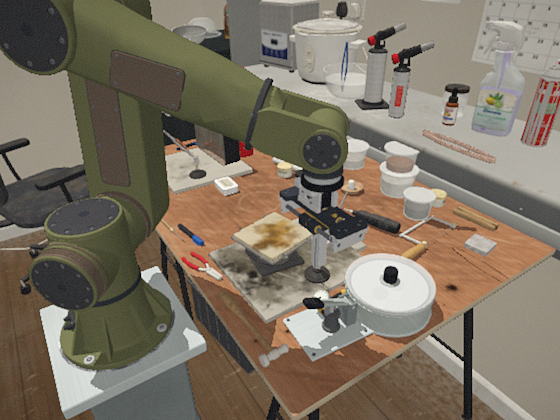

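Lid is seated: disc top at 76, tilt ≈0.005. The pad is at about (355,-279,110). First stroke next.

Request:
{"api": "send_rows", "payload": {"plan": [{"travel": [-4, 1, 45], "delta_rot": [0, 0, 0], "fingers": 1}, {"travel": [0, 0, 35], "delta_rot": [0, 0, 0], "fingers": 1}, {"travel": [0, 0, 10], "delta_rot": [0, 0, 0], "fingers": 1}, {"travel": [-2, 0, 10], "delta_rot": [0, 0, 0], "fingers": 1}, {"travel": [-2, 0, 10], "delta_rot": [0, 0, 0], "fingers": 1}, {"travel": [-2, 0, 10], "delta_rot": [0, 0, 0], "fingers": 1}, {"travel": [-2, 0, 8], "delta_rot": [0, 0, 0], "fingers": 1}, {"travel": [-1, 0, 4], "delta_rot": [0, 0, 0], "fingers": 1}, {"travel": [0, 0, 0], "delta_rot": [0, 0, 0], "fingers": 1}, {"travel": [0, 0, 0], "delta_rot": [0, 0, 0], "fingers": 1}]}}

```text
clock: 36.95
eef_pos: [348.1, -279.3, 86.3]
eef_rot: [3.14, -0.003, 0.001]
wrist_force: [2.7, 2.6, 7.3]
finger_gap: 0.4
```

Request:
{"api": "send_rows", "payload": {"plan": [{"travel": [0, 0, 2], "delta_rot": [0, 0, 0], "fingers": 1}, {"travel": [0, 0, 1], "delta_rot": [0, 0, 0], "fingers": 1}, {"travel": [0, 0, 0], "delta_rot": [0, 0, 0], "fingers": 1}]}}

```text
clock: 37.33
eef_pos: [348.2, -279.4, 84.5]
eef_rot: [3.14, -0.003, 0.001]
wrist_force: [-4.2, 7.9, 28.1]
finger_gap: 0.6
```

Run:
```python
from m import *
print(manip.read_state()['wrist_force'])
for n in ['wrist','scene']:
    c,T=snap(n,n+'12.png')
    print([(round(d['confidence'],2),w(T,d['at']).round(0)) for d in tip_of('lever_pad',n)])
a=cv2.imread('pics/scene12.png')[240:380,250:450]
cv2.imwrite('pics/z12.png',cv2.resize(a,None,fx=4,fy=4))
```

```text
[-4.15045461  7.85536927 28.11603579]
[]
[(0.74, array([ 343., -277.,   70.]))]
```

View pics/z12.png

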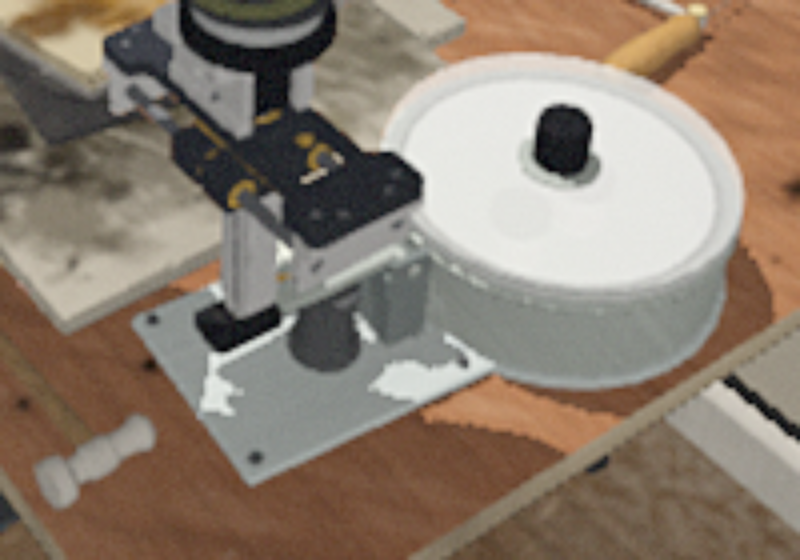

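The lever is at its stop (28 N, pad z 70) and the lid is still seated. Strokes two and three:

Request:
{"api": "send_rows", "payload": {"plan": [{"travel": [4, 0, -20], "delta_rot": [0, 0, 0], "fingers": 1}, {"travel": [4, 0, -20], "delta_rot": [0, 0, 0], "fingers": 1}, {"travel": [1, 0, -20], "delta_rot": [0, 0, 0], "fingers": 1}, {"travel": [0, 0, 0], "delta_rot": [0, 0, 0], "fingers": 1}, {"travel": [0, 0, 0], "delta_rot": [0, 0, 0], "fingers": 1}, {"travel": [0, 0, 0], "delta_rot": [0, 0, 0], "fingers": 1}, {"travel": [0, 0, 0], "delta_rot": [0, 0, 0], "fingers": 1}, {"travel": [0, 0, 14], "delta_rot": [0, 0, 0], "fingers": 1}, {"travel": [-2, 0, 10], "delta_rot": [0, 0, 0], "fingers": 1}, {"travel": [-2, 0, 10], "delta_rot": [0, 0, 0], "fingers": 1}, {"travel": [-2, 0, 10], "delta_rot": [0, 0, 0], "fingers": 1}, {"travel": [-2, 0, 8], "delta_rot": [0, 0, 0], "fingers": 1}, {"travel": [-1, 0, 6], "delta_rot": [0, 0, 0], "fingers": 1}, {"travel": [0, 0, 2], "delta_rot": [0, 0, 0], "fingers": 1}, {"travel": [0, 0, 0], "delta_rot": [0, 0, 0], "fingers": 1}, {"travel": [0, 0, 0], "delta_rot": [0, 0, 0], "fingers": 1}]}}

```text
clock: 39.52
eef_pos: [348.1, -279.0, 84.2]
eef_rot: [3.141, -0.003, 0.001]
wrist_force: [-3.7, 10.4, 33.8]
finger_gap: 0.7
```

Request:
{"api": "send_rows", "payload": {"plan": [{"travel": [4, 0, -20], "delta_rot": [0, 0, 0], "fingers": 1}, {"travel": [4, 0, -20], "delta_rot": [0, 0, 0], "fingers": 1}, {"travel": [1, 0, -20], "delta_rot": [0, 0, 0], "fingers": 1}, {"travel": [0, 0, 0], "delta_rot": [0, 0, 0], "fingers": 1}, {"travel": [0, 0, 0], "delta_rot": [0, 0, 0], "fingers": 1}, {"travel": [0, 0, 0], "delta_rot": [0, 0, 0], "fingers": 1}, {"travel": [0, 0, 0], "delta_rot": [0, 0, 0], "fingers": 1}, {"travel": [0, 0, 14], "delta_rot": [0, 0, 0], "fingers": 1}, {"travel": [-2, 0, 10], "delta_rot": [0, 0, 0], "fingers": 1}, {"travel": [-2, 0, 10], "delta_rot": [0, 0, 0], "fingers": 1}, {"travel": [-2, 0, 10], "delta_rot": [0, 0, 0], "fingers": 1}, {"travel": [-2, 0, 8], "delta_rot": [0, 0, 0], "fingers": 1}, {"travel": [-1, 0, 6], "delta_rot": [0, 0, 0], "fingers": 1}, {"travel": [0, 0, 2], "delta_rot": [0, 0, 0], "fingers": 1}, {"travel": [0, 0, 0], "delta_rot": [0, 0, 0], "fingers": 1}, {"travel": [0, 0, 0], "delta_rot": [0, 0, 0], "fingers": 1}]}}

```text
clock: 41.52
eef_pos: [348.1, -279.0, 84.2]
eef_rot: [3.141, -0.003, 0.001]
wrist_force: [-4.5, 10.5, 34.7]
finger_gap: 0.3
```

Request:
{"api": "send_rows", "payload": {"plan": [{"travel": [4, 0, -20], "delta_rot": [0, 0, 0], "fingers": 1}, {"travel": [4, 0, -20], "delta_rot": [0, 0, 0], "fingers": 1}, {"travel": [1, 0, -20], "delta_rot": [0, 0, 0], "fingers": 1}, {"travel": [0, 0, 0], "delta_rot": [0, 0, 0], "fingers": 1}, {"travel": [0, 0, 0], "delta_rot": [0, 0, 0], "fingers": 1}, {"travel": [0, 0, 0], "delta_rot": [0, 0, 0], "fingers": 1}, {"travel": [0, 0, 0], "delta_rot": [0, 0, 0], "fingers": 1}]}}

```text
clock: 42.4
eef_pos: [356.0, -278.7, 141.9]
eef_rot: [-3.141, 0.001, 0.001]
wrist_force: [-0.4, -0.1, 0.1]
finger_gap: 0.5
```

```bash
cat > fin.py <<'E'
from m import *
print(manip.read_state()['eef_pos'].round(1),manip.read_state()['wrist_force'])
for n in ['wrist','scene','side']:
    c,T=snap(n,n+'13.png');W=cloud(c,T)
    for nm,a in dict(knob=(561,-297,40,95,116),disc=(561,-297,112,70,84),pad=(356,-278,35,85,118)).items():
        P=near(W,*a)
        if nm=='disc' and len(P)>20: s=np.linalg.lstsq(np.c_[P[:,:2]-[561,-297],np.ones(len(P))],P[:,2],rcond=None)[0]; print('tilt',s.round(3))
        if len(P)>20: print(n,nm,len(P),((P.max(0)+P.min(0))/2).round(1),np.ptp(P,0).round(0))
    print(n,[(round(d['confidence'],2),w(T,d['at']).round(0).tolist()) for d in tip_of('lever_pad',n)])
a=cv2.imread('pics/scene13.png')[200:400,250:450]
cv2.imwrite('pics/z13.png',cv2.resize(a,None,fx=3,fy=3))
E
python3 fin.py
```

```text
[ 356.  -278.7  141.9] [-0.40774423 -0.08055642  0.09394409]
tilt [ 1.5000e-02 -1.0000e-03  7.6764e+01]
wrist disc 14951 [ 477.7 -296.7   74.2] [ 57. 169.   8.]
wrist pad 1701 [ 373.6 -279.3   98.9] [34. 29. 20.]
wrist [(0.55, [352.0, -281.0, 112.0])]
scene knob 167 [ 559.6 -297.3  104. ] [33. 31. 18.]
tilt [7.0000e-03 5.0000e-03 7.8214e+01]
scene disc 3925 [ 555.7 -297.6   76.9] [212. 203.  14.]
scene pad 255 [ 359.2 -279.6  103.6] [60. 29. 29.]
scene [(0.55, [354.0, -282.0, 113.0])]
side knob 67 [ 561.7 -289.8  103.2] [31. 37. 16.]
tilt [ 1.0000e-03 -7.0000e-03  7.6704e+01]
side disc 1155 [ 556.7 -293.4   76.6] [210. 208.  13.]
side pad 106 [ 361.5 -275.   102.6] [54. 35. 30.]
side [(0.55, [357.0, -277.0, 105.0])]
```

View pics/z13.png

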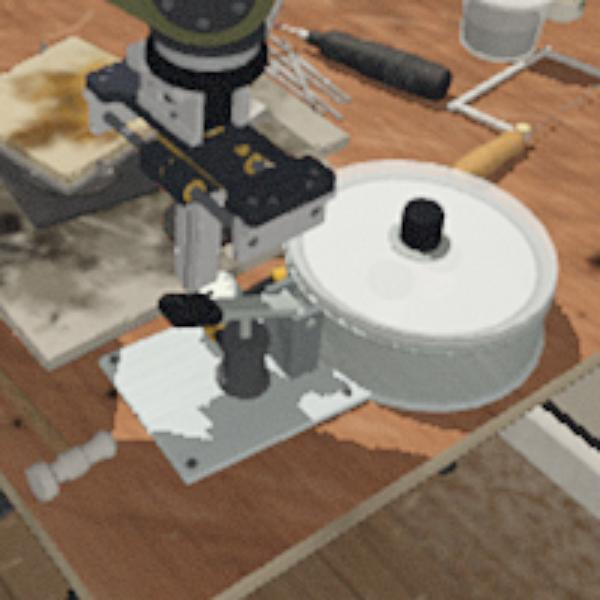

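Request:
{"api": "send_rows", "payload": {"plan": [{"travel": [0, 0, -50], "delta_rot": [0, 0, 0], "fingers": 1}, {"travel": [0, 0, -50], "delta_rot": [0, 0, 0], "fingers": 1}, {"travel": [0, 0, 0], "delta_rot": [0, 0, 0], "fingers": 1}, {"travel": [0, 0, 0], "delta_rot": [0, 0, 0], "fingers": 1}]}}

```text
clock: 43.2
eef_pos: [355.9, -278.6, 241.6]
eef_rot: [-3.141, 0.001, 0.001]
wrist_force: [0.4, 0.2, -0.2]
finger_gap: 0.5
```

```bash
python3 fin.py | grep -v wrist; python3 -c "
from cell import manip; print(manip.sign_off())"
```

```text
[ 355.9 -278.6  241.6] [ 0.44366723  0.2110839  -0.15900718]
tilt [ 4.000e-03 -0.000e+00  7.599e+01]
scene knob 170 [ 558.9 -297.9  104.2] [32. 33. 18.]
tilt [6.0000e-03 5.0000e-03 7.8233e+01]
scene disc 4112 [ 557.  -297.    76.9] [213. 204.  14.]
scene pad 256 [ 359.7 -279.7  102.8] [60. 31. 30.]
scene [(0.79, [355.0, -279.0, 111.0])]
side knob 71 [ 561.6 -291.6  103.6] [31. 34. 17.]
tilt [ 0.0000e+00 -8.0000e-03  7.6753e+01]
side disc 1152 [ 556.4 -293.3   77. ] [210. 207.  14.]
side pad 106 [ 361.1 -274.8  102.8] [56. 34. 29.]
side [(0.5, [356.0, -279.0, 106.0])]
the job is handed in; nothing more can be done
None
```

The job is finished and handed in at about 43 s. Only two pots were in the scene. I pressed both caps home, stood the pots in the pan, seated the lid and gave the pump three full strokes.

- **Pots:** both cap tops dropped about 8 mm, to 43 mm. The last camera view before the lid went on showed both pots upright on the pan floor; the lid has covered them since.
- **Lid:** it sits level and released, with its top at about 76 mm as expected. Tilt in the final check was 0.004 to 0.008 rad.
- **Pump:** the lever reached its stop on all three strokes, at 28 to 35 N. In the final check the pad was back up, at 106 to 111 mm.
- **At hand-in:** the gripper was clear of everything. I did not touch the tin box or the steel block, but did not re-measure them at the end.
- **Disagreements:** before lowering the lid, the scene and wrist cameras differed by about 3 mm on where the pan was relative to it. I used a value between the two, and the lid dropped in without catching. One wrist fit during pumping showed 0.015 rad tilt, but it saw only part of the disc and read 0.004 afterwards. The side camera puts the knob about 6 mm off in y, which I took as its own bias because it showed a similar offset while the lid was still held.

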